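# Clamp the mended salt box in the trigger clamp and hold the squeeze

## Robot

A 6-joint arm with a two-finger parallel gripper is mounted at the origin on the work surface. World frame = base frame: x ahead of the robot, y to its left, z up, the work surface at z = 0. Lengths are in m, angles in rad, forces in N, time in s.
With the tool pointing down it reaches from about 0.375 to 0.9 m from the base axis. Payload 3.1 kg.
Tool frame: the origin (TCP) lies at the very end of the fingers, on their centre line; the grasp point (between the pads) lies 19 mm behind it; z points along the fingers, y is the direction in which the jaws open and shut (so a half turn about z gives the same grasp; the last joint's range is limited). The gripper opens to 85 mm and grips with 20 to 120 N. Pads are 22 mm wide; open, the fingers measure 114 mm over their backs; the gripper's body (76 mm by 85 mm) begins 54 mm behind the grasp point. The pads swing forward as they close: fully open they stand 13 mm farther back than shut.
Start: joints at [1.06, 0.527, 1.433, -0, 1.181, -0.178], TCP at [0.204, 0.591, 0.231] pointing down, gripper open.
Joint ranges: [-3.08, 3.08], [-0.75, 2.2], [0.22, 2.44], [-1.43, 4.57], [0, 2.65], [-2.85, 2.85]. Speed limits (rad/s): [2.79, 2.79, 3.14, 3.14, 3.14, 3.14].

## Interface

Orientations are given as a unit quaternion [x, y, z, w].
In Python, from station import manip gives the robot as it stands. The module is installed in compiled form; this text tells all that it offers.
- The arm moves only by the tool send_rows, never from a script. Its argument "commands" is a list of rows, each an object with "delta_pos": the shift along the world's x, y, z in cm, a list of three; "yaw": the turn about the world's z in rad. A call has 1 to 10 rows; each row shifts and turns the pose as measured when the row begins; what a row does not reach is not made up. A row lasts 1/8 s, in which the tool goes at most 62.5 mm and 10.7 degrees, less where a joint would pass 70% of its speed; a pose out of reach is approached as far as the arm can. A call is refused whole if a number of a shift passes 6.25 or a number of a turn 0.188, either way. A call with a gripper value outside its range is refused whole. "grip" is the closure, from -1 (fully open) to 1 (shut), set as the call begins (left out, the last holds). The fingers move at their own pace and stop on an object; "force" is the grip in N (left out, the last holds). Time passes only in rows, so rows that do not move let the fingers close. It gives the time, the measured TCP pose, the force and the opening at its end, in the units of the state.
- manip.sense(): the state, without advancing time (a new reading comes with each control period).
- manip.snapshot(name): name is "scene" or "top" or "wrist"; returns the picture (400x640x3 uint8, blue, green, red); there is no depth.
- manip.get_calibration(name): a dict with "fx", "fy", "cx", "cy" (pixels), "world_to_cam" (4x4, takes a point from world to camera coordinates); the wrist camera has in their place "mount" (4x4, takes a point from camera to tool coordinates, whose origin is the TCP and whose axes are the flange's). Camera axes: x right, y down, z forward; pixel columns grow to the right and rows downward; lengths in m; the calibration is good to about 2 mm. A picture is of the moment at which its call begins: read the wrist's pose just before it. get_calibration takes no time and is no camera call.
- manip.sign_off(): hands the job in, once; it reports no verdict.
The state is a dict: "t": time; "q": joint angles; "qd": joint speeds; "tau": joint torques, N m; "tcp_pos": TCP position; "tool_rot": TCP orientation; "force": force on the tool from outside, world axes, zero at the start; "ft_torque": the same for the moment, N m; "finger_gap": opening from 0.0 (shut) to 1.0 (fully open).
Only numpy, scipy, OpenCV 4.12 (cv2) and the standard library are available. Lean on these libraries where they do the work, as an engineer would, in place of code of your own. Each camera call takes 0.05 s, during which the arm holds its last target. There are 200 camera calls.

## Task

Put the freshly glued square wooden salt box on the clamping board, upright and squared up in line with the rod, slid fully home against the fixed jaw, and let go of it. Then squeeze the clamp's trigger again and again, touching only the trigger and handle and never the rod or its pad, until the pad meets the box and its spring is pressed about half way in (8 mm); never let the spring go solid, which would crush the box. Finish while still holding the trigger squeezed like that - letting go slackens the clamp - with the crockery left where it stands.

Things in the scene. Friction and masses are not known exactly. Their poses are not given: they have to be found in the camera images.
- salt_box: Small open-topped dark wooden box, 56 x 56 mm square, 50 mm high, walls 7 mm, 0.1 to 0.25 kg, standing on the table to the right (-y) of the jig. Origin: centre of its underside, z up, x and y along its sides. Which of the four sides faces the jaw does not matter. Grip it across two parallel sides.
- seat (a point): Point on top of the clamping board, 15 mm above the table, where the centre of the salt box's underside belongs when home against the fixed jaw. Its axes are the jig's: y along the rod, the way the rod advances, towards the fixed jaw; x across the rod, away from the handle; z up. 'Jig (x, y)' elsewhere: mm from this point along these axes. The jig is screwed down and cannot move.
- jig: The jig: wooden board 120 mm (jig x) by 310 mm (jig y), 15 mm thick, from jig y -252 to +58, carrying the clamp's grey housing, 60 mm (x) by 90 mm (y), top 72 mm above the table, centred at jig (0, -192), and the handle. Origin on the table at jig (0, -137); same axes as the seat.
- stop_jaw: Fixed grey jaw with a thin rubber face, 60 mm wide, standing 60 mm above the board. Origin: foot of its face at jig (0, 28); the salt box rests against this face, which looks to jig -y (towards the pad).
- pad_face (a point): Centre of the front face of the round pad (40 mm across, 8 mm thick) on the rod's front end, 45 mm above the table, moving along jig y. At the start it is 87 to 107 mm from the fixed jaw's face, so 31 to 51 mm must be closed up to a 56 mm box.
- pad (a joint): How far the pad is pressed back towards the cup on the rod, in m: 0 free, 0.008 half way, 0.016 solid. The spring takes 0.5 N per mm, so 8 mm is about 4 N on the box.
- rod: Sliding 12 mm square steel rod with spring cup and pad; origin on its axis, 135 mm from the fixed jaw's face at the start. Each squeeze of the trigger carries it towards the jaw, about 14 mm for a full one; it stays put while the trigger returns. Its brake is weak: if the trigger is let go, a compressed pad spring pushes it back until only about 2 mm of compression is left.
- trigger: Black level trigger bar beside the handle, 90 mm long along jig x, 12 mm thick, 30 to 60 mm above the table. Origin at its middle, 45 mm up, at jig (-78, -169) at rest; axes as the jig's. It slides 16 mm towards the handle (jig -y) when squeezed, without turning, and springs back when let go.
- trigger_front (a point): Middle of the trigger's front face (away from the handle), at jig (-85, -163) at rest, 45 mm above the table; moves with the trigger. A finger pushes here to jig -y: the return spring takes 11 N (rest) to 13 N (full), moving the rod about 1 N more, plus the pad's spring force. At least 40 mm are free in front of it.
- handle_back (a point): Middle of the back face of the fixed black handle, at jig (-85, -215), 45 mm up. The handle is a level bar, jig x -125 to -30, y -215 to -195, 30 to 60 mm above the table. Back face of handle to front of trigger: 52 mm at rest, 36 mm squeezed. It cannot give way: leave the finger behind it room to close as far as the trigger moves.
- glass_cup: Drinking glass, 68 mm across, 85 mm high, on the far right. Leave alone.
- mug: Blue mug, 80 mm across, 95 mm high, on the right. Leave alone.
- jar: Jar with a cork lid, 84 mm across, 110 mm high, on the left. Leave alone.
- bowl: White bowl, 140 mm across, 60 mm high, beyond the jig. Leave alone.
- spoon: Steel spoon, 170 mm long, lying on the left. Leave alone.
- tin: Open square biscuit tin, 130 mm wide, 90 mm high, far left. Leave alone.
Not all that is in view belongs to the job. What is shaped like the salt_box but pink or red is not meant.

How it is judged:
On the way, in this order (a step that is already met when the one before it is completed fails the run):
1. the salt box stands home against the fixed jaw (within 4 mm along the rod, 10 mm across, 0.12 rad) and is let go, the pad not yet pressing it (y of salt_box in the frame of seat between -0.004 and 0.004 m and x of salt_box in the frame of seat between -0.01 and 0.01 m and z of salt_box in the frame of seat between -0.004 and 0.004 m and (angle between the x axis of salt_box and the x axis of seat, either way round below 0.12 rad or angle between the x axis of salt_box and the y axis of seat, either way round below 0.12 rad) and contact force between each of the fingers, rod and salt_box below 0.3 N), for 0.2 s.
2. the pad, driven by the trigger, presses the box (y of salt_box in the frame of seat between -0.004 and 0.004 m and x of salt_box in the frame of seat between -0.01 and 0.01 m and z of salt_box in the frame of seat between -0.004 and 0.004 m and (angle between the x axis of salt_box and the x axis of seat, either way round below 0.12 rad or angle between the x axis of salt_box and the y axis of seat, either way round below 0.12 rad) and value of joint pad above 0.0035 m and contact force between the fingers and trigger above 1 N), for 0.1 s.
At the end, for the whole second after the job is handed in: Fingers still squeeze the trigger (over 3 N) and do not touch the box; pad spring pressed in 4.5 to 12 mm, over 1.5 N on the box from the pad and 1 N from the fixed jaw; box on the board, within 4 mm of the seat along the rod and in height, 10 mm across, turned under 0.12 rad (y of salt_box in the frame of seat between -0.004 and 0.004 m and x of salt_box in the frame of seat between -0.01 and 0.01 m and z of salt_box in the frame of seat between -0.004 and 0.004 m and (angle between the x axis of salt_box and the x axis of seat, either way round below 0.12 rad or angle between the x axis of salt_box and the y axis of seat, either way round below 0.12 rad) and value of joint pad between 0.0045 and 0.012 m and contact force between rod and salt_box above 1.5 N and contact force between stop_jaw and salt_box above 1 N and contact force between the fingers and trigger above 3 N and contact force between each of the fingers, the arm and salt_box below 0.3 N); the arm keeps its last pose, push and grip.
It fails at once if the box is crushed: pad spring pressed in more than 14.5 mm (value of joint pad above 0.0145 m).
It fails at once if the robot pushes the rod or its pad directly (contact force between any of the fingers, the arm and rod above 2 N).
It fails at once if crockery disturbed: moved more than 40 mm (distance of any of glass_cup, mug, jar, bowl, spoon, tin from where it was at the start of the episode above 0.04 m).
It also fails if it takes over 59 s, if anything falls off the work surface, if the arm or the gripper's body presses on something with over 40 N, if the wrist force passes 120 N, or if a joint passes its speed limit or range.

## Working session

There is one attempt and no reset: what is moved stays moved. The work goes in short steps, Python scripts to look and compute and a tool call to move; the robot and the scene stay as the last step left them, time stands still between calls to the robot, and variables do not carry over. Pictures are saved under pics/ and viewed, about 8 in all and at most 12, crops included, and the job is handed in when it is done.

Besides the shell and the picture viewer there is one more tool, called after "Call:" as name(argument=value, ...) on one line, values as JSON. send_rows: Moves the arm, as the interface text tells. Its arguments: {"type":"object","properties":{"commands":{"type":"array","items":{"type":"object","properties":{"delta_pos":{"type":"array","items":{"type":"number"}},"yaw":{"type":"number"}}}},"grip":{"type":"number"},"force":{"type":"number"}},"required":["commands"]}

```bash
mkdir -p pics; python3 - <<'E'
from station import manip
import cv2,numpy as np
for n in("scene","top"):
    im=manip.snapshot(n); cv2.imwrite(f"pics/{n}0.png",im)
    c=manip.get_calibration(n); print(n,c["fx"],c["fy"],c["cx"],c["cy"],np.round(c["world_to_cam"],4).tolist())
print(manip.get_calibration("wrist")); print(manip.sense())
E
```

```text
scene 367.0204416974599 367.0204416974599 318.5166839573661 199.1024938172948 [[-0.0918, 0.9956, -0.0172, 0.0732], [0.6707, 0.0491, -0.7401, -0.3683], [-0.736, -0.0795, -0.6723, 1.5024], [0.0, 0.0, 0.0, 1.0]]
top 374.94355602925793 374.94355602925793 313.53989403941824 206.1690627596929 [[-0.0137, -0.9999, -0.0014, -0.0111], [-0.9924, 0.0138, -0.1221, 0.5816], [0.1221, -0.0002, -0.9925, 0.9646], [0.0, 0.0, 0.0, 1.0]]
{'fx': 312.455337124001, 'fy': 312.455337124001, 'cx': 320.2104690574258, 'cy': 199.7009000134309, 'mount': array([[ 2.58993106e-04, -9.48944201e-01, -3.15443872e-01,
         8.11228179e-02],
       [ 9.99999878e-01,  3.78473712e-04, -3.17512460e-04,
         3.83866403e-05],
       [ 4.20688821e-04, -3.15443751e-01,  9.48944183e-01,
        -1.42952741e-01],
       [ 0.00000000e+00,  0.00000000e+00,  0.00000000e+00,
         1.00000000e+00]])}
{'t': 0.1, 'q': array([ 1.05950122e+00,  5.28419567e-01,  1.43377978e+00,  1.60396637e-07,
        1.18142668e+00, -1.78538056e-01]), 'qd': array([ 1.55087306e-03, -3.05209614e-03, -2.21359508e-03, -9.61488267e-05,
       -3.07868644e-04, -1.53428448e-05]), 'tau': array([ 1.29675409e-04, -4.43305385e+01, -1.78586465e+01, -2.28025733e-04,
        3.94706483e-03,  3.87388596e-06]), 'tcp_pos': array([0.203825  , 0.59013687, 0.23040122]), 'tool_rot': array([ 1.65611920e-01,  9.86190478e-01, -9.56784195e-04, -3.43830653e-04]), 'force': array([0.27915333, 0.72516516, 0.56532988]), 'ft_torque': array([ 0.02664622, -0.00825432, -0.04161917]), 'finger_gap': 0.9989974145466456}
```

View pics/top0.png

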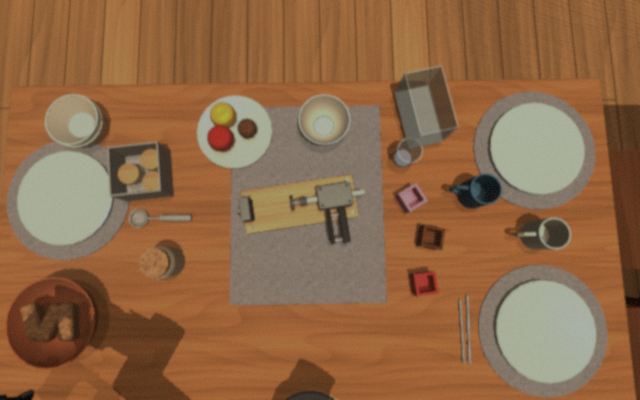

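View pics/scene0.png

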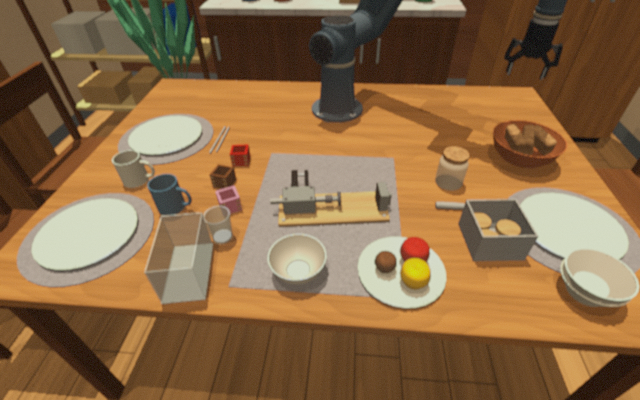

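The top view shows three box-shaped candidates: pink at (412,197), dark brown at (431,237) and red at (425,283). The dark brown one fits the salt box, because pink and red are excluded. The jig's jaw is at (247,209) and its handle and trigger are at about (338,225).

```bash
cat > h.py <<'E'
from station import manip
import cv2,numpy as np
from scipy.spatial.transform import Rotation as R
def cam(n,s=None):
    c=manip.get_calibration(n); K=np.array([[c["fx"],0,c["cx"]],[0,c["fy"],c["cy"]],[0,0,1]])
    if n!="wrist": return K,np.array(c["world_to_cam"])
    T=np.eye(4);T[:3,:3]=R.from_quat(s["tool_rot"]).as_matrix();T[:3,3]=s["tcp_pos"]
    return K,np.linalg.inv(T@c["mount"])
def ray(KW,uv):
    K,W=KW; d=W[:3,:3].T@np.linalg.solve(K,[uv[0],uv[1],1]); return -W[:3,:3].T@W[:3,3],d/np.linalg.norm(d)
def onz(KW,uv,z):
    o,d=ray(KW,uv); return (o+d*(z-o[2])/d[2])[:2]
def tri(KW1,a,KW2,b):
    P=[k@w[:3] for k,w in(KW1,KW2)]
    X=cv2.triangulatePoints(P[0],P[1],np.float64(a).reshape(2,1),np.float64(b).reshape(2,1)); return (X[:3]/X[3]).ravel()
def proj(KW,p):
    K,W=KW; q=K@(W[:3,:3]@np.asarray(p)+W[:3,3]); return q[:2]/q[2]
E
python3 - <<'E'
from h import *
im=cv2.imread("pics/top0.png")
cv2.imwrite("pics/crop1.png",cv2.resize(im[165:295,230:450],None,fx=3.6,fy=3.6,interpolation=cv2.INTER_CUBIC))
KW=cam("top")
hsv=cv2.cvtColor(im,cv2.COLOR_BGR2HSV)
# board
m=cv2.inRange(hsv,(12,90,140),(30,255,255)); m[:, :235]=0;m[:,365:]=0;m[:170]=0;m[240:]=0
m=cv2.morphologyEx(m,cv2.MORPH_OPEN,np.ones((3,3)))
cs,_=cv2.findContours(m,0,1); c=max(cs,key=cv2.contourArea)
r=cv2.minAreaRect(np.vstack([x for x in cs if cv2.contourArea(x)>60])); print("board",r)
b=cv2.boxPoints(r); w=np.array([onz(KW,p,.015) for p in b]); print(np.round(w,4), [np.linalg.norm(w[i]-w[i-1]) for i in range(4)])
sub=im[215:262,408:455]; g=cv2.cvtColor(sub,cv2.COLOR_BGR2GRAY); m=(g<75).astype(np.uint8)
print(m.sum()); cs,_=cv2.findContours(m,0,1); c=max(cs,key=cv2.contourArea)
r=cv2.minAreaRect(c+np.array([408,215])); print("box",r)
w=np.array([onz(KW,p,.05) for p in cv2.boxPoints(r)]); print(np.round(w,4),w.mean(0),[np.linalg.norm(w[i]-w[i-1]) for i in range(4)])
E
```

```text
board ((298.8191833496094, 203.42588806152344), (43.7481689453125, 114.12055206298828), 81.32682800292969)
[[ 0.6302  0.184 ]
 [ 0.6739 -0.1261]
 [ 0.5541 -0.1408]
 [ 0.5117  0.165 ]] [np.float64(0.12004299900234504), np.float64(0.3131466330146827), np.float64(0.1206608339872145), np.float64(0.3087221701286403)]
583
box ((428.74835205078125, 236.9261932373047), (27.631864547729492, 22.6500186920166), 10.007980346679688)
[[ 0.4727 -0.2762]
 [ 0.5305 -0.2892]
 [ 0.517  -0.3595]
 [ 0.4594 -0.3461]] [ 0.49493133 -0.31774912] [np.float64(0.07113925251114409), np.float64(0.0592414227896677), np.float64(0.07165188674926504), np.float64(0.0591612830951294)]
```

View pics/crop1.png

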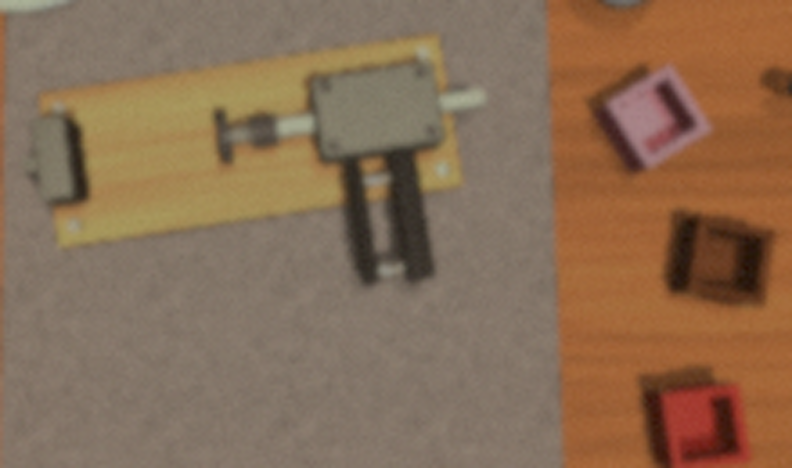

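The crop shows the dark brown box at crop (720,258), distinct from the pink one (655,118) and the red one (700,425). The board fits 120 x 310 mm exactly, which gives a seat of about (0.579, 0.117) and a jig yaw of about 0.139. I'm moving over the box now.

Call:
send_rows(commands=[{"delta_pos": [3.7,-4.9,0],"yaw": -0.14},{"delta_pos": [3.7,-4.9,0],"yaw": -0.14},{"delta_pos": [3.7,-4.9,0],"yaw": -0.14},{"delta_pos": [3.7,-4.9,0],"yaw": -0.14},{"delta_pos": [3.7,-4.9,0],"yaw": -0.14},{"delta_pos": [3.7,-4.9,0],"yaw": -0.14},{"delta_pos": [3.7,-4.9,0],"yaw": -0.14},{"delta_pos": [3.7,-4.9,0],"yaw": -0.14},{"delta_pos": [0,-5.6,0],"yaw": -0.14},{"delta_pos": [0,-5.6,0],"yaw": -0.14}], grip=-1)

```text
t: 1.35
tcp_pos: [0.5044, 0.0756, 0.2272]
tool_rot: [0.774, 0.633, 0.0, -0.0]
force: [0.8, 0.3, 0.3]
finger_gap: 1.002
```

Call:
send_rows(commands=[{"delta_pos": [-0.2,-5.6,0],"yaw": 0},{"delta_pos": [-0.2,-5.6,0]},{"delta_pos": [-0.2,-5.6,0]},{"delta_pos": [-0.1,-5.6,0]},{"delta_pos": [-0.1,-5.6,0]},{"delta_pos": [0,-5.6,0]},{"delta_pos": [0,-3,0]},{"delta_pos": [0,0,0]}])

```text
validation failed for argument at $.co...
```

```bash
python3 - <<'E'
from h import *
s=manip.sense(); im=manip.snapshot("wrist"); cv2.imwrite("pics/w1.png",im)
np.save("w1.npy",np.r_[s["tcp_pos"],s["tool_rot"]]); print(s["tcp_pos"],s["tool_rot"],s["t"])
E
```

```text
[0.50440596 0.07559637 0.22717013] [ 7.73920680e-01  6.33282388e-01  2.35546856e-04 -3.79206038e-04] 1.35
```

View pics/w1.png

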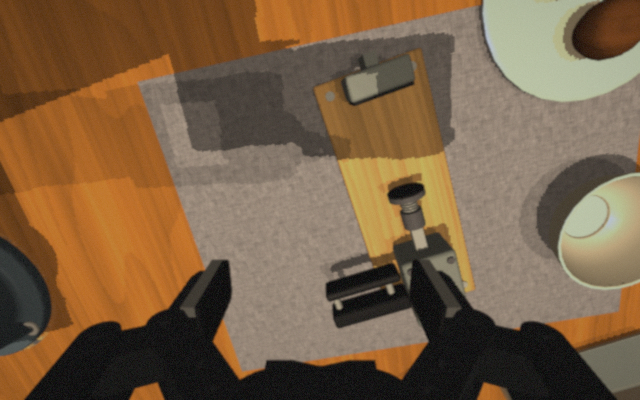

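The wrist picture unexpectedly shows the jig: jaw at (380,82), pad at (405,190), trigger (upper bar) at (362,282) and handle at (370,305). That will be useful later. The move was refused because every row needs a yaw, so I'm resending it.

Call:
send_rows(commands=[{"delta_pos": [-0.2,-5.6,0],"yaw": 0},{"delta_pos": [-0.2,-5.6,0],"yaw": 0},{"delta_pos": [-0.2,-5.6,0],"yaw": 0},{"delta_pos": [-0.1,-5.6,0],"yaw": 0},{"delta_pos": [-0.1,-5.6,0],"yaw": 0},{"delta_pos": [0,-5.6,0],"yaw": 0},{"delta_pos": [0,-4.5,0],"yaw": 0},{"delta_pos": [0,0,0],"yaw": 0}])

```text
t: 2.4
tcp_pos: [0.495, -0.3227, 0.2249]
tool_rot: [0.776, 0.631, -0.001, 0.001]
force: [0.5, 0.3, 0.1]
finger_gap: 1.001
```

```bash
python3 - <<'E'
from h import *
s=manip.sense(); im=manip.snapshot("wrist"); cv2.imwrite("pics/w2.png",im)
np.save("w2.npy",np.r_[s["tcp_pos"],s["tool_rot"]]); print(s["tcp_pos"],s["tool_rot"],s["t"])
u,v=proj(cam("wrist",s),[.495,-.31,.05]); print(u,v)
u=int(np.clip(u,100,540));v=int(np.clip(v,75,325)); print(u-100,v-75)
cv2.imwrite("pics/w2c.png",cv2.resize(im[v-75:v+75,u-100:u+100],None,fx=4,fy=4,interpolation=cv2.INTER_CUBIC))
E
```

```text
[ 0.49498257 -0.32271596  0.22494419] [ 7.76152590e-01  6.30543624e-01 -1.17143285e-03  7.23154044e-04] 2.4
317.84681857855446 165.14402012954127
217 90
```

View pics/w2c.png

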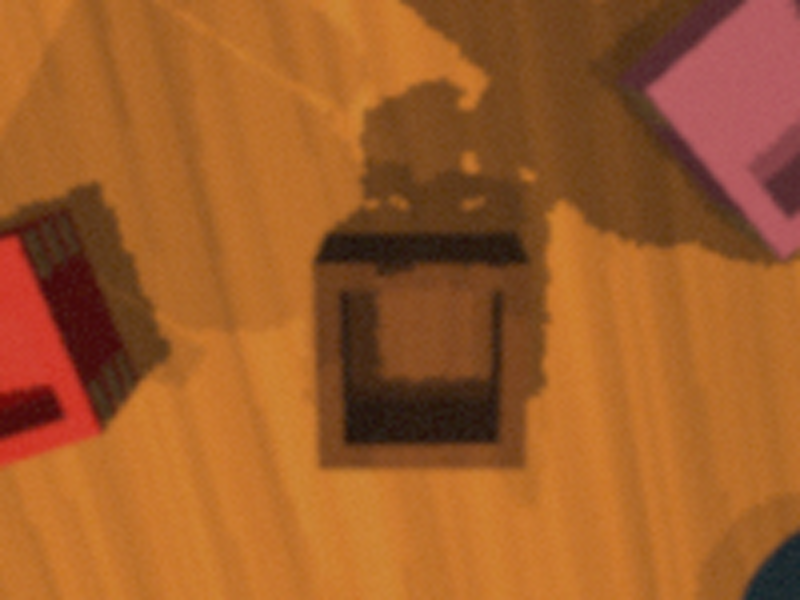

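The crop confirms the dark wooden, open-topped box. Its rim corners are at crop (315,262), (528,262), (524,468) and (320,468), almost exactly in line with the gripper. The red and pink boxes are beside it.

```bash
python3 - <<'E'
from h import *
def W(f):
    a=np.load(f); return cam("wrist",dict(tcp_pos=a[:3],tool_rot=a[3:]))
k2=W("w2.npy"); k1=W("w1.npy"); kt=cam("top")
c=np.array([[315,262],[528,262],[524,468],[320,468]])/4+[217-.375,90-.375]
w=np.array([onz(k2,p,.05) for p in c]); print(w.round(4),w.mean(0),[np.linalg.norm(w[i]-w[i-1]).round(4) for i in range(4)])
for i,j in((3,0),(2,1),(0,1),(3,2)):
    d=w[j]-w[i]; print("ang",np.degrees(np.arctan2(d[1],d[0])))
# height: rim centre seen in top crop
ct=np.array([[690,215],[772,229],[765,304],[683,292]]).mean(0)/3.6+[230-.36,165-.36]
print("tri box rim",tri(k2,c.mean(0),kt,ct))
# jaw face: edge refine in w1, foot/top ; triangulate jaw top centre with top view
print("seat expected w1 px", proj(k1,[.579,.1166,.015]), "jaw face top", proj(k1,[.579-.139*.028,.1166+.99*.028,.075]))
im=cv2.imread("pics/w1.png")
a=cv2.resize(im[40:120,300:440],None,fx=5,fy=5,interpolation=cv2.INTER_CUBIC)
b=cv2.resize(im[230:340,310:450],None,fx=5,fy=5,interpolation=cv2.INTER_CUBIC)[:,:]
cv2.imwrite("pics/w1c.png",cv2.resize(im[40:340,300:480],None,fx=2,fy=2,interpolation=cv2.INTER_CUBIC))
E
```

```text
[[ 0.4746 -0.2951]
 [ 0.528  -0.3062]
 [ 0.5171 -0.3612]
 [ 0.4631 -0.3499]] [ 0.49570142 -0.32811397] [np.float64(0.056), np.float64(0.0545), np.float64(0.056), np.float64(0.0551)]
ang 78.12306293689771
ang 78.75285891959192
ang -11.791609112602883
ang -11.778999083168793
tri box rim [ 0.49530773 -0.33135753  0.03260383]
seat expected w1 px [379.20948369 120.7766629 ] jaw face top [382.50952089  95.56016135]
```

View pics/w1c.png

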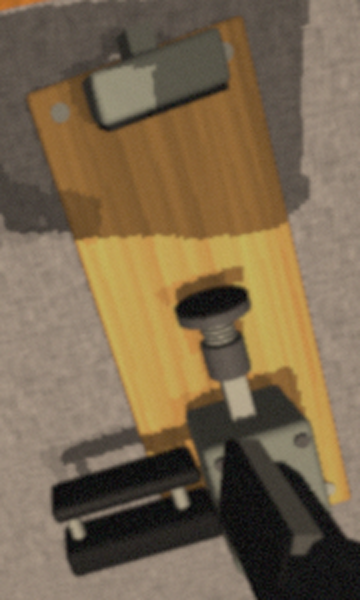

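Rim width at z=50 mm comes out at 56 mm, so height and scale agree. The triangulation with the coarse top crop is poor (33 mm), so I'm not relying on it. Box centre is (0.4957, -0.328) and the yaw already matches.

Call:
send_rows(commands=[{"delta_pos": [0.1,-0.5,-4],"yaw": 0},{"delta_pos": [0,0,-4],"yaw": 0},{"delta_pos": [0,0,-4],"yaw": 0},{"delta_pos": [0,0,-3],"yaw": 0},{"delta_pos": [0,0,-2.5],"yaw": 0},{"delta_pos": [0,0,-1],"yaw": 0}])

```text
t: 3.2
tcp_pos: [0.4961, -0.3139, 0.036]
tool_rot: [0.773, 0.635, -0.0, -0.003]
force: [-0.6, -0.3, 0.7]
finger_gap: 0.998
```

Call:
send_rows(commands=[{"delta_pos": [0,-1.4,0],"yaw": -0.01},{"delta_pos": [0,0,-1],"yaw": 0},{"delta_pos": [0,0,-0.8],"yaw": 0}])

```text
t: 3.58
tcp_pos: [0.4977, -0.3285, 0.0192]
tool_rot: [0.775, 0.631, 0.0, -0.001]
force: [-0.7, 1.0, -0.4]
finger_gap: 0.998
```

Call:
send_rows(commands=[{"delta_pos": [-0.2,0,-0.4],"yaw": 0},{"delta_pos": [0,0,0],"yaw": 0}])

```text
t: 3.82
tcp_pos: [0.4954, -0.3285, 0.0149]
tool_rot: [0.776, 0.631, 0.0, -0.001]
force: [-0.4, -1.5, -0.2]
finger_gap: 0.998
```

Call:
send_rows(commands=[{"delta_pos": [0,0,0],"yaw": 0},{"delta_pos": [0,0,0],"yaw": 0},{"delta_pos": [0,0,0],"yaw": 0},{"delta_pos": [0,0,0],"yaw": 0},{"delta_pos": [0,0,0],"yaw": 0},{"delta_pos": [0,0,0],"yaw": 0}], grip=1, force=30)

```text
t: 4.58
tcp_pos: [0.4955, -0.3285, 0.0153]
tool_rot: [0.776, 0.631, 0.0, -0.001]
force: [-0.3, -0.5, -0.8]
finger_gap: 0.647
```

Gripped at about 55 mm. Lifting and carrying to 12 mm short of home.

Call:
send_rows(commands=[{"delta_pos": [0,0,3],"yaw": 0},{"delta_pos": [0,0,5],"yaw": 0},{"delta_pos": [0,0,5],"yaw": 0},{"delta_pos": [1,4,1],"yaw": 0.04},{"delta_pos": [1.1,5.5,0],"yaw": 0.05},{"delta_pos": [1.1,5.5,0],"yaw": 0.05},{"delta_pos": [1.1,5.5,0],"yaw": 0.05},{"delta_pos": [1.1,5.5,0],"yaw": 0.05},{"delta_pos": [1.1,5.5,0],"yaw": 0.05},{"delta_pos": [1.1,5.5,0],"yaw": 0.05}])

```text
t: 5.82
tcp_pos: [0.5715, 0.048, 0.1589]
tool_rot: [0.657, 0.754, 0.001, 0.0]
force: [0.8, 0.3, -1.6]
finger_gap: 0.651
```

Call:
send_rows(commands=[{"delta_pos": [0.9,4.5,0],"yaw": 0},{"delta_pos": [0,1,0],"yaw": 0},{"delta_pos": [0,0,0],"yaw": 0}])

```text
t: 6.2
tcp_pos: [0.5795, 0.1087, 0.1582]
tool_rot: [0.654, 0.756, 0.0, -0.0]
force: [0.3, -0.6, -2.0]
finger_gap: 0.652
```

```bash
python3 - <<'E'
from h import *
s=manip.sense(); im=manip.snapshot("wrist"); cv2.imwrite("pics/w3.png",im)
np.save("w3.npy",np.r_[s["tcp_pos"],s["tool_rot"]]); print(s["tcp_pos"],s["tool_rot"],s["t"])
k=cam("wrist",s); print(proj(k,[.579-.139*.028,.1166+.99*.028,.075]))
E
```

```text
[0.57947258 0.10867623 0.15819601] [ 6.54389366e-01  7.56157698e-01  2.25763863e-04 -2.05723570e-04] 6.2
[321.32031006 160.87438431]
```

View pics/w3.png

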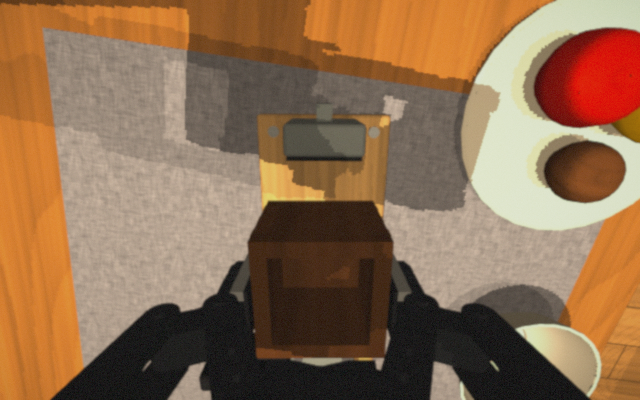

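The box is held square in line with the jaw. The jaw's front edge spans (284..364, 159), within 2-3 px of the prediction. I'm descending slowly, kept a little short of the jaw.

Call:
send_rows(commands=[{"delta_pos": [0.1,-0.5,-2],"yaw": 0},{"delta_pos": [0,0,-2.5],"yaw": 0},{"delta_pos": [0,0,-2.5],"yaw": 0},{"delta_pos": [0,0,-1],"yaw": 0},{"delta_pos": [0,0,0],"yaw": 0}])

```text
t: 6.88
tcp_pos: [0.5811, 0.0943, 0.0773]
tool_rot: [0.659, 0.752, 0.0, 0.001]
force: [-0.5, -0.8, -0.8]
finger_gap: 0.653
```

Call:
send_rows(commands=[{"delta_pos": [0,0.9,-1.8],"yaw": 0.006},{"delta_pos": [0,0.2,-1.4],"yaw": 0},{"delta_pos": [0,0,-0.8],"yaw": 0},{"delta_pos": [0,0,0],"yaw": 0}])

```text
t: 7.38
tcp_pos: [0.5824, 0.1058, 0.0361]
tool_rot: [0.656, 0.755, 0.001, 0.002]
force: [-0.2, -0.2, -1.6]
finger_gap: 0.653
```

Call:
send_rows(commands=[{"delta_pos": [0,0,-0.4],"yaw": 0},{"delta_pos": [0,0,-0.2],"yaw": 0},{"delta_pos": [0,0,0],"yaw": 0}])

```text
t: 7.75
tcp_pos: [0.583, 0.1058, 0.0307]
tool_rot: [0.656, 0.755, 0.001, 0.003]
force: [-0.4, -0.1, -1.8]
finger_gap: 0.653
```

Call:
send_rows(commands=[{"delta_pos": [-0.1,0.4,0],"yaw": 0},{"delta_pos": [0,0.3,0],"yaw": 0},{"delta_pos": [0,0,0],"yaw": 0}])

```text
t: 8.12
tcp_pos: [0.5823, 0.1133, 0.031]
tool_rot: [0.656, 0.755, 0.002, 0.003]
force: [0.1, -0.1, -1.3]
finger_gap: 0.651
```

Call:
send_rows(commands=[{"delta_pos": [0,0,-0.15],"yaw": 0},{"delta_pos": [0,0.2,0],"yaw": 0},{"delta_pos": [0,0,0],"yaw": 0}])

```text
t: 8.5
tcp_pos: [0.5827, 0.1153, 0.0307]
tool_rot: [0.656, 0.755, 0.002, 0.004]
force: [0.6, -0.2, -1.2]
finger_gap: 0.654
```

Call:
send_rows(commands=[{"delta_pos": [0,0.2,0],"yaw": 0},{"delta_pos": [0,0,0],"yaw": 0}])

```text
t: 8.75
tcp_pos: [0.5827, 0.1163, 0.0306]
tool_rot: [0.656, 0.755, 0.001, 0.004]
force: [0.2, 0.6, 1.3]
finger_gap: 0.651
```

Call:
send_rows(commands=[{"delta_pos": [0,0.2,0],"yaw": 0},{"delta_pos": [0,0,0],"yaw": 0}])

```text
t: 9.0
tcp_pos: [0.5827, 0.1161, 0.0307]
tool_rot: [0.656, 0.755, -0.0, 0.005]
force: [0.3, 1.1, 0.9]
finger_gap: 0.647
```

Call:
send_rows(commands=[{"delta_pos": [0,0.5,0],"yaw": 0},{"delta_pos": [0,0,0],"yaw": 0}])

```text
t: 9.25
tcp_pos: [0.5828, 0.1156, 0.0308]
tool_rot: [0.655, 0.756, -0.004, 0.007]
force: [-0.4, 1.4, -1.2]
finger_gap: 0.649
```

Blocked by the jaw: the commanded 5 mm gave no motion. Releasing.

Call:
send_rows(commands=[{"delta_pos": [0,0,0],"yaw": 0},{"delta_pos": [0,0,0],"yaw": 0},{"delta_pos": [0,0,0],"yaw": 0},{"delta_pos": [0,0,0],"yaw": 0}], grip=-1)

```text
t: 9.75
tcp_pos: [0.5832, 0.1176, 0.0309]
tool_rot: [0.655, 0.756, -0.003, 0.007]
force: [-0.8, -0.4, 1.1]
finger_gap: 0.999
```

Call:
send_rows(commands=[{"delta_pos": [0,0,2],"yaw": 0},{"delta_pos": [0,-0.5,4],"yaw": 0},{"delta_pos": [0,-2,4],"yaw": 0},{"delta_pos": [0,-5,4],"yaw": 0},{"delta_pos": [0,-5,0],"yaw": 0},{"delta_pos": [0,0,0],"yaw": 0}])

```text
t: 10.5
tcp_pos: [0.5826, -0.0078, 0.1743]
tool_rot: [0.653, 0.757, -0.003, 0.008]
force: [0.9, 0.2, -0.5]
finger_gap: 1.003
```

```bash
python3 - <<'E'
from h import *
s=manip.sense(); im=manip.snapshot("wrist"); cv2.imwrite("pics/w4.png",im)
np.save("w4.npy",np.r_[s["tcp_pos"],s["tool_rot"]]); print(s["tcp_pos"],s["tool_rot"],s["t"])
k=cam("wrist",s)
def J(x,y,z): return proj(k,[.579+.99*x-.139*y,.1166+.139*x+.99*y,z]).round(1)
print("jaw top",J(0,.028,.075),"box rim",[J(a,b,.065) for a in(-.028,.028) for b in(-.028,.028)],"trig front",J(-.085,-.163,.06),"handle back",J(-.085,-.215,.06),"pad",J(0,-.069,.065))
E
```

```text
[ 0.58258544 -0.00775575  0.17428653] [ 0.65288124  0.75741701 -0.00265008  0.00765068] 10.5
jaw top [342.3 -19.7] box rim [array([301.4,  72.7]), array([300.5, -15.3]), array([376.4,  73.4]), array([382. , -14.4])] trig front [240.1 233.8] handle back [244.2 283.1] pad [337.4 129. ]
```

View pics/w4.png

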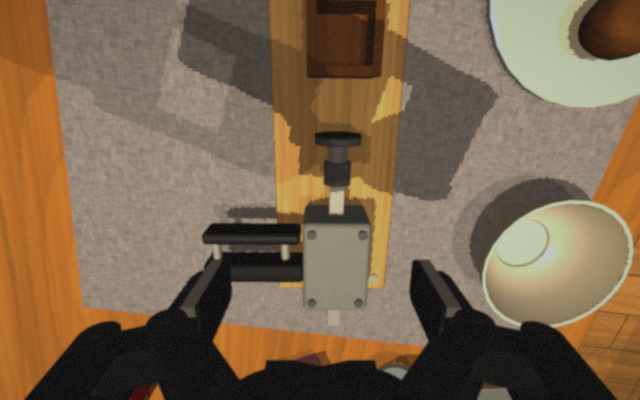

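The picture shows the box standing square on the board (near edge at row 76, columns 308-382) and the pad's front edge at row ~131. The pad-to-box gap is therefore about 41 mm. The trigger is at rows 224-243 and the handle's back at row ~282, both as predicted. Going over the handle with the jaws turned along the rod.

Call:
send_rows(commands=[{"delta_pos": [-0.6,-0.9,0],"yaw": 0.173},{"delta_pos": [-0.6,-0.9,0],"yaw": 0.173},{"delta_pos": [-0.6,-0.9,0],"yaw": 0.173},{"delta_pos": [-0.6,-0.9,0],"yaw": 0.173},{"delta_pos": [-0.6,-0.9,0],"yaw": 0.173},{"delta_pos": [-0.6,-0.9,0],"yaw": 0.173},{"delta_pos": [-0.6,-0.9,0],"yaw": 0.173},{"delta_pos": [-0.6,-0.9,0],"yaw": 0.173},{"delta_pos": [-0.5,-1,0],"yaw": 0.173},{"delta_pos": [0,0,0],"yaw": 0}])

```text
t: 11.8
tcp_pos: [0.5244, -0.0728, 0.1693]
tool_rot: [-0.101, 0.995, 0.005, -0.0]
force: [-0.4, 0.2, 0.1]
finger_gap: 0.998
```

```bash
python3 - <<'E'
from h import *
s=manip.sense(); im=manip.snapshot("wrist"); cv2.imwrite("pics/w5.png",im)
np.save("w5.npy",np.r_[s["tcp_pos"],s["tool_rot"]]); print(s["tcp_pos"],s["tool_rot"],s["t"],s["q"])
k=cam("wrist",s)
def J(x,y,z): return proj(k,[.579+.99*x-.139*y,.1166+.139*x+.99*y,z]).round(1)
print("jaw top",J(0,.028,.075),"box rim",[J(a,b,.065) for a in(-.028,.028) for b in(-.028,.028)],"trig front",J(-.085,-.163,.06),"handle back",J(-.085,-.215,.06),"pad",J(0,-.069,.045))
E
```

```text
[ 0.5244039  -0.07280769  0.16927586] [-1.00758473e-01  9.94897050e-01  5.24890419e-03 -1.95166246e-04] 11.8 [-0.35449016  0.4876665   1.73235536  0.01157657  0.92657104 -2.13412461]
jaw top [543.4 299.3] box rim [array([483.9, 263.2]), array([544.7, 266.3]), array([470.6, 314.9]), array([527.9, 317.5])] trig front [339.3 192.6] handle back [277.7 189.1] pad [426.3 275.9]
```

View pics/w5.png

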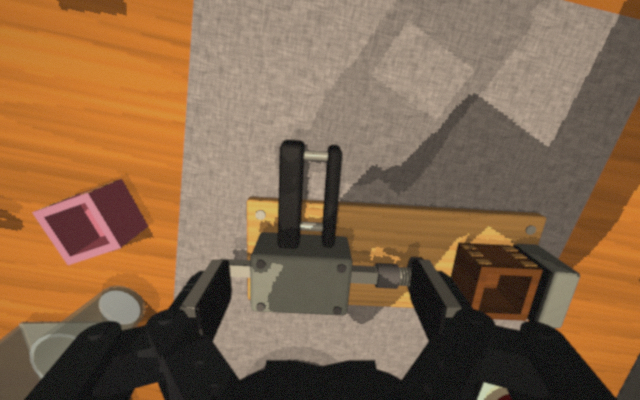

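The picture shows the box flush with the jaw (contact line near column 545). The trigger front is at column ~341 and the handle back at column ~279, within 2 px of prediction. Correcting yaw and position, then descending.

Call:
send_rows(commands=[{"delta_pos": [0.5,-1.3,-2],"yaw": -0.06},{"delta_pos": [0,0,-3],"yaw": 0},{"delta_pos": [0,0,-2],"yaw": 0},{"delta_pos": [0,0,0],"yaw": 0}])

```text
t: 12.35
tcp_pos: [0.5313, -0.0814, 0.0976]
tool_rot: [-0.066, 0.998, 0.006, 0.001]
force: [0.1, 0.2, 0.4]
finger_gap: 0.997
```

Call:
send_rows(commands=[{"delta_pos": [0,-0.3,-2],"yaw": 0},{"delta_pos": [0,0,-1.5],"yaw": 0},{"delta_pos": [0,0,0],"yaw": 0}])

```text
t: 12.72
tcp_pos: [0.5334, -0.0831, 0.0635]
tool_rot: [-0.066, 0.998, 0.005, 0.003]
force: [0.0, -0.3, 0.2]
finger_gap: 0.999
```

Call:
send_rows(commands=[{"delta_pos": [0,-0.1,-1.5],"yaw": 0},{"delta_pos": [0,0,-1.2],"yaw": 0},{"delta_pos": [0,0,-0.5],"yaw": 0},{"delta_pos": [0,0,0],"yaw": 0}])

```text
t: 13.22
tcp_pos: [0.5343, -0.0842, 0.0305]
tool_rot: [-0.065, 0.998, 0.005, 0.004]
force: [-0.2, -0.1, 0.2]
finger_gap: 0.997
```

Call:
send_rows(commands=[{"delta_pos": [-0.3,-0.45,-0.3],"yaw": 0},{"delta_pos": [0,0,0],"yaw": 0}])

```text
t: 13.48
tcp_pos: [0.5313, -0.0892, 0.0275]
tool_rot: [-0.065, 0.998, 0.005, 0.004]
force: [-0.3, -0.2, 0.2]
finger_gap: 0.994
```

Call:
send_rows(commands=[{"delta_pos": [0,0,0],"yaw": 0},{"delta_pos": [0,0,0],"yaw": 0},{"delta_pos": [0,0,0],"yaw": 0},{"delta_pos": [0,0,0],"yaw": 0}], grip=-0.3, force=60)

```text
t: 13.98
tcp_pos: [0.5297, -0.0854, 0.0286]
tool_rot: [-0.064, 0.998, 0.007, 0.003]
force: [0.7, 1.0, -1.6]
finger_gap: 0.654
```

Call:
send_rows(commands=[{"delta_pos": [0,-0.2,-0.1],"yaw": 0},{"delta_pos": [0,-0.2,0],"yaw": 0},{"delta_pos": [0,-0.1,0],"yaw": 0},{"delta_pos": [0,-0.1,0],"yaw": 0}], grip=0.12)

```text
t: 14.48
tcp_pos: [0.5297, -0.0883, 0.0292]
tool_rot: [-0.064, 0.998, 0.009, 0.003]
force: [1.3, 6.0, 1.4]
finger_gap: 0.445
```

```bash
python3 - <<'E'
from h import *
s=manip.sense(); print(s["force"],s["finger_gap"],s["tcp_pos"])
for n in("wrist","scene","top"): cv2.imwrite(f"pics/{n}6.png",manip.snapshot(n))
a=cv2.imread("pics/wrist6.png"); b=cv2.imread("pics/scene6.png"); c=cv2.imread("pics/top6.png");d=cv2.imread("pics/scene0.png")
r=lambda im,y,x,h,w:cv2.resize(im[y:y+h,x:x+w],(400,300),interpolation=cv2.INTER_CUBIC)
cv2.imwrite("pics/m6.png",np.vstack([np.hstack([r(a,0,0,400,640),r(b,165,270,105,140)]),np.hstack([r(c,165,230,105,140),r(d,165,270,105,140)])]))
E
```

```text
[1.28508986 6.01982946 1.38372492] 0.44462352105881986 [ 0.52966398 -0.08833849  0.0291673 ]
```

View pics/m6.png

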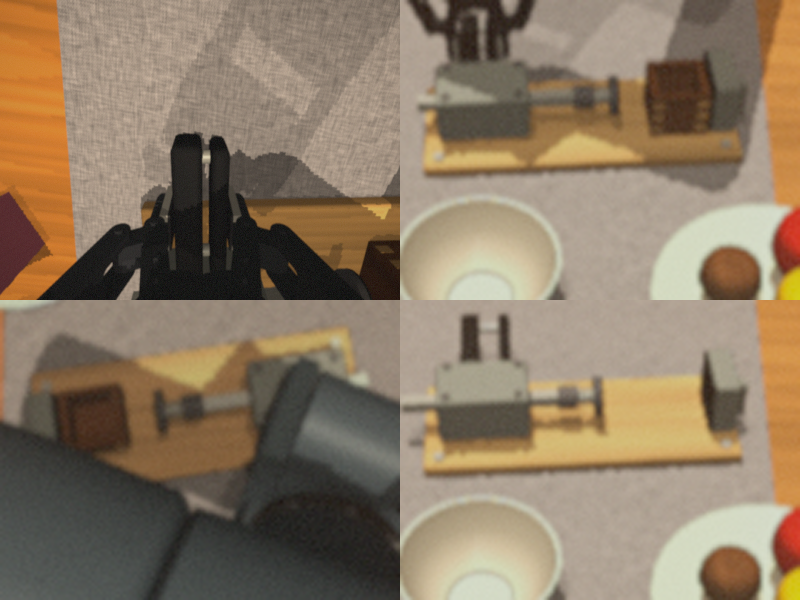

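The composite shows the first squeeze. In the scene view (right panels) the pad moved from panel x≈605 to 620, about 14 mm, leaving roughly 27 mm to the box, with the fingers well placed on the handle and trigger. From here I'll track the pad numerically in the scene view.

Call:
send_rows(commands=[{"delta_pos": [0,0,-0.1],"yaw": 0},{"delta_pos": [0,0,0],"yaw": 0},{"delta_pos": [0,0,0],"yaw": 0}], grip=-0.4)

```text
t: 15.0
tcp_pos: [0.5292, -0.088, 0.0276]
tool_rot: [-0.064, 0.998, 0.009, 0.002]
force: [0.7, 2.9, 1.4]
finger_gap: 0.7
```

Call:
send_rows(commands=[{"delta_pos": [0,-0.2,-0.1],"yaw": 0},{"delta_pos": [0,-0.2,0],"yaw": 0},{"delta_pos": [0,-0.1,0],"yaw": 0},{"delta_pos": [0,-0.1,0],"yaw": 0}], grip=0.12)

```text
t: 15.5
tcp_pos: [0.5279, -0.0885, 0.0276]
tool_rot: [-0.063, 0.998, 0.014, 0.001]
force: [1.7, 7.5, -1.3]
finger_gap: 0.443
```

```bash
cat > trk.py <<'E'
from h import *
k=cam("scene")
def J(x,y,z): return proj(k,[.579+.99*x-.139*y,.1166+.139*x+.99*y,z])
T0=cv2.imread("pics/scene6.png")
def match(im,x0,x1,y0,y1,lo,hi):
    up=8; t=cv2.resize(T0[y0:y1,x0:x1],None,fx=up,fy=up,interpolation=cv2.INTER_CUBIC)
    a=max(0,y0-2); s=cv2.resize(im[a:y1+2,x0+lo:x1+hi],None,fx=up,fy=up,interpolation=cv2.INTER_CUBIC)
    m=cv2.matchTemplate(s,t,cv2.TM_CCOEFF_NORMED); _,v,_,p=cv2.minMaxLoc(m); return p[0]/up+lo,p[1]/up-2,v
def report(im):
    mm=lambda y:np.linalg.norm(J(0,y+.0005,.045)-J(0,y-.0005,.045))
    # pad front part / cup on rod / box edge
    for n,(x0,x1,y0,y1,lo,hi) in dict(pad=(341,350,189,206,-14,18),cup=(329,338,192,204,-14,18),box=(355,380,184,214,-4,4)).items():
        d,dy,v=match(im,x0,x1,y0,y1,lo,hi); print(n,"shift mm",round(d/mm(-.05),2),"dy px",dy,"score",round(v,3))
E
python3 - <<'E'
from trk import *
s=manip.sense(); print(s["t"],s["force"],s["finger_gap"],s["tcp_pos"])
im=manip.snapshot("scene"); cv2.imwrite("pics/scene7.png",im); report(cv2.imread("pics/scene0.png")); report(im)
print("box near rim px",J(0,-.028,.065),J(0,-.028,.045),"pad -55",J(0,-.055,.045))
E
```

```text
15.5 [ 1.6714982   7.5438631  -1.30504762] 0.44287196307238896 [ 0.52786931 -0.08848716  0.02764631]
pad shift mm -15.91 dy px -0.125 score 0.82
cup shift mm -16.27 dy px 0.0 score 0.917
box shift mm 11.32 dy px 2.0 score 0.181
pad shift mm 11.32 dy px -0.125 score 0.986
cup shift mm 9.55 dy px 0.0 score 0.95
box shift mm 0.0 dy px 0.0 score 0.988
box near rim px [356.93758188 191.54069185] [356.56081477 196.88199758] pad -55 [347.02924179 197.30800022]
```

```bash
python3 - <<'E'
from trk import *
for f in("scene6","scene7"):
    im=cv2.imread(f"pics/{f}.png"); print(f)
    for r in(191,193,195,199): print(r,im[r,340:366,2].tolist())
print([J(0,y,.045).round(1).tolist() for y in(-.055,-.045,-.035,-.028)])
E
```

```text
scene6
191 [177, 172, 159, 148, 135, 143, 159, 170, 172, 175, 176, 174, 174, 178, 175, 152, 109, 86, 91, 87, 73, 72, 76, 71, 71, 74]
193 [163, 155, 133, 97, 77, 91, 125, 155, 167, 162, 162, 157, 169, 183, 183, 153, 106, 87, 85, 92, 79, 74, 71, 72, 72, 74]
195 [133, 135, 118, 90, 80, 84, 112, 147, 158, 158, 157, 156, 155, 160, 152, 120, 80, 80, 93, 92, 84, 73, 73, 70, 73, 74]
199 [108, 107, 103, 85, 77, 77, 97, 138, 152, 150, 152, 148, 152, 151, 138, 103, 69, 63, 68, 81, 84, 83, 79, 80, 80, 81]
scene7
191 [175, 177, 175, 176, 178, 174, 162, 134, 117, 128, 159, 174, 179, 182, 176, 152, 109, 89, 93, 84, 75, 69, 70, 68, 70, 72]
193 [155, 156, 160, 163, 160, 160, 137, 94, 78, 86, 133, 175, 190, 196, 192, 163, 107, 82, 95, 86, 76, 73, 78, 77, 74, 77]
195 [97, 114, 127, 134, 133, 132, 121, 91, 84, 84, 109, 147, 161, 161, 160, 130, 81, 76, 96, 97, 82, 74, 70, 71, 71, 75]
199 [79, 84, 102, 107, 108, 108, 106, 88, 76, 72, 100, 140, 152, 152, 140, 101, 68, 67, 74, 80, 84, 82, 78, 78, 76, 78]
[[347.0, 197.3], [350.6, 197.2], [354.1, 197.0], [356.6, 196.9]]
```

Call:
send_rows(commands=[{"delta_pos": [0,0.1,0],"yaw": 0},{"delta_pos": [0,0,0],"yaw": 0},{"delta_pos": [0,0,0],"yaw": 0}], grip=-0.4)

```text
t: 15.92
tcp_pos: [0.5275, -0.0873, 0.0274]
tool_rot: [-0.063, 0.998, 0.014, 0.001]
force: [1.0, 4.1, -1.6]
finger_gap: 0.7
```

Call:
send_rows(commands=[{"delta_pos": [0,-0.2,0],"yaw": 0},{"delta_pos": [0,-0.2,0],"yaw": 0},{"delta_pos": [0,-0.1,0],"yaw": 0},{"delta_pos": [0,-0.1,0],"yaw": 0}], grip=0.1)

```text
t: 16.42
tcp_pos: [0.5266, -0.0883, 0.0287]
tool_rot: [-0.062, 0.998, 0.018, 0.0]
force: [1.8, 9.1, 0.3]
finger_gap: 0.455
```

```bash
python3 - <<'E'
from trk import *
s=manip.sense(); print(s["t"],s["force"],s["finger_gap"],s["tcp_pos"])
im=manip.snapshot("scene"); cv2.imwrite("pics/scene8.png",im); report(im)
for r in(191,193,195,199): print(r,im[r,334:366,2].tolist())
E
```

```text
16.425 [1.77557314 9.14032482 0.30579517] 0.4551528767372779 [ 0.52662631 -0.08825075  0.0287174 ]
pad shift mm -3.54 dy px 0.75 score 0.821
cup shift mm 21.22 dy px -0.25 score 0.922
box shift mm -0.35 dy px 0.0 score 0.974
191 [156, 158, 160, 169, 175, 174, 176, 178, 175, 175, 177, 176, 174, 173, 173, 175, 161, 136, 122, 128, 148, 144, 108, 87, 90, 87, 76, 71, 68, 70, 70, 71]
193 [138, 140, 143, 148, 148, 152, 154, 153, 148, 150, 151, 157, 159, 164, 164, 159, 137, 93, 75, 83, 112, 124, 100, 84, 93, 90, 83, 75, 73, 76, 74, 75]
195 [148, 147, 144, 137, 118, 102, 94, 91, 90, 89, 91, 107, 127, 129, 129, 130, 120, 94, 84, 81, 80, 90, 79, 82, 91, 92, 82, 73, 75, 68, 72, 75]
199 [100, 101, 98, 101, 96, 82, 80, 78, 75, 78, 77, 80, 93, 100, 108, 105, 97, 88, 78, 75, 65, 57, 64, 63, 73, 82, 82, 81, 82, 81, 77, 79]
```

After three squeezes the pad's dark band sits at column 352 in the scene view and the box edge is at about 355.5. Roughly 3-4 mm of gap is left, with about 11-12 mm of travel per squeeze. I'll make the last squeeze in stages.

Call:
send_rows(commands=[{"delta_pos": [0,0,0],"yaw": 0},{"delta_pos": [0,0,0],"yaw": 0},{"delta_pos": [0,0,0],"yaw": 0}], grip=-0.4)

```text
t: 16.85
tcp_pos: [0.5264, -0.0885, 0.0284]
tool_rot: [-0.061, 0.998, 0.018, 0.0]
force: [1.3, 4.6, 0.6]
finger_gap: 0.696
```

Call:
send_rows(commands=[{"delta_pos": [0,-0.1,0],"yaw": 0},{"delta_pos": [0,0,0],"yaw": 0},{"delta_pos": [0,0,0],"yaw": 0},{"delta_pos": [0,0,0],"yaw": 0}], grip=0.0)

```text
t: 17.35
tcp_pos: [0.5252, -0.0864, 0.0293]
tool_rot: [-0.06, 0.998, 0.021, -0.001]
force: [-0.1, 3.8, -0.2]
finger_gap: 0.497
```

```bash
python3 - <<'E'
from trk import *
s=manip.sense(); print(s["t"],s["force"],s["finger_gap"],s["tcp_pos"],s["tool_rot"])
im=manip.snapshot("scene"); cv2.imwrite("pics/scene9.png",im); report(im)
for r in(191,193,195,199): print(r,im[r,334:366,2].tolist())
E
```

```text
17.35 [-0.09294879  3.82181829 -0.23231974] 0.49663819259481495 [ 0.52518478 -0.08644929  0.02934411] [-0.0600323   0.9979814   0.02069319 -0.00102323]
pad shift mm 4.6 dy px 0.75 score 0.815
cup shift mm 27.93 dy px -0.5 score 0.911
box shift mm -0.35 dy px 0.0 score 0.956
191 [158, 157, 159, 168, 172, 174, 176, 176, 175, 176, 177, 177, 174, 173, 173, 176, 176, 175, 168, 143, 118, 99, 82, 91, 88, 85, 74, 73, 70, 72, 69, 78]
193 [140, 138, 144, 150, 156, 163, 162, 155, 150, 152, 150, 152, 151, 152, 159, 164, 161, 168, 167, 124, 80, 77, 76, 83, 97, 92, 80, 77, 75, 72, 76, 75]
195 [147, 143, 145, 148, 143, 140, 130, 102, 90, 88, 92, 92, 90, 95, 117, 134, 134, 128, 118, 99, 81, 82, 78, 79, 93, 95, 83, 77, 71, 72, 72, 71]
199 [105, 101, 100, 105, 100, 99, 94, 84, 74, 78, 78, 75, 76, 77, 87, 101, 106, 104, 100, 90, 77, 76, 73, 66, 70, 80, 86, 78, 84, 83, 79, 77]
```

Call:
send_rows(commands=[{"delta_pos": [0,-0.1,0],"yaw": 0},{"delta_pos": [0,-0.1,0],"yaw": 0},{"delta_pos": [0,0,0],"yaw": 0}], grip=0.1)

```text
t: 17.77
tcp_pos: [0.5255, -0.0883, 0.0298]
tool_rot: [-0.06, 0.998, 0.021, -0.001]
force: [-0.4, 2.9, 0.8]
finger_gap: 0.451
```

```bash
python3 - <<'E'
from trk import *
s=manip.sense(); print(s["t"],s["force"],s["finger_gap"],s["tcp_pos"],s["tool_rot"])
im=manip.snapshot("scene"); cv2.imwrite("pics/scene10.png",im); report(im)
for r in(191,193,195,199): print(r,im[r,334:366,2].tolist())
E
```

```text
17.775 [-0.35088955  2.87223849  0.81758247] 0.4506479391870614 [ 0.52547012 -0.08831988  0.02984875] [-5.96063795e-02  9.97997932e-01  2.11388095e-02 -5.98571124e-04]
pad shift mm 7.78 dy px 0.625 score 0.816
cup shift mm 31.82 dy px -0.5 score 0.908
box shift mm 0.35 dy px 0.0 score 0.95
191 [156, 155, 159, 168, 171, 173, 174, 177, 174, 176, 178, 177, 174, 171, 173, 176, 175, 174, 174, 163, 130, 107, 88, 82, 90, 92, 76, 74, 73, 71, 74, 74]
193 [141, 139, 143, 149, 158, 164, 165, 157, 151, 148, 150, 148, 152, 151, 152, 153, 159, 169, 177, 156, 111, 79, 76, 76, 91, 95, 80, 78, 72, 72, 74, 72]
195 [148, 145, 147, 145, 148, 145, 143, 134, 111, 91, 91, 88, 93, 92, 96, 106, 122, 132, 127, 116, 92, 81, 83, 76, 84, 94, 92, 75, 67, 72, 70, 75]
199 [99, 100, 100, 104, 99, 97, 102, 98, 93, 82, 77, 78, 77, 77, 77, 85, 97, 107, 103, 101, 88, 77, 71, 66, 68, 81, 80, 82, 83, 80, 79, 80]
```

About 2 mm of compression so far, measured as the cup advancing 4 mm while the pad advanced 2. The remaining stroke isn't enough for 8 mm, so I'm releasing and making one more measured squeeze.

Call:
send_rows(commands=[{"delta_pos": [0,0,-0.1],"yaw": 0},{"delta_pos": [0,0,0],"yaw": 0},{"delta_pos": [0,0,0],"yaw": 0}], grip=-0.4)

```text
t: 18.2
tcp_pos: [0.5252, -0.0884, 0.0282]
tool_rot: [-0.059, 0.998, 0.021, -0.001]
force: [-0.1, 2.7, 0.8]
finger_gap: 0.703
```

Call:
send_rows(commands=[{"delta_pos": [0,-0.1,0],"yaw": 0},{"delta_pos": [0,0,0],"yaw": 0},{"delta_pos": [0,0,0],"yaw": 0},{"delta_pos": [0,0,0],"yaw": 0}], grip=-0.04)

```text
t: 18.7
tcp_pos: [0.5239, -0.0857, 0.0292]
tool_rot: [-0.058, 0.998, 0.025, -0.002]
force: [0.2, 3.6, 0.5]
finger_gap: 0.523
```

```bash
python3 - <<'E'
from trk import *
s=manip.sense(); print(s["t"],s["force"],s["finger_gap"],s["tcp_pos"],s["tool_rot"])
im=manip.snapshot("scene"); cv2.imwrite("pics/scene11.png",im); report(im)
for r in(191,193,195,199): print(r,im[r,334:366,2].tolist())
E
```

```text
18.7 [0.19691334 3.55556334 0.54891343] 0.5226014798863915 [ 0.52390816 -0.08566666  0.02923178] [-0.05769222  0.99803049  0.02453302 -0.00220838]
pad shift mm 9.9 dy px 0.625 score 0.802
cup shift mm 36.42 dy px -0.5 score 0.915
box shift mm 0.35 dy px 0.0 score 0.951
191 [157, 157, 160, 168, 173, 174, 174, 174, 175, 176, 178, 178, 174, 172, 173, 176, 177, 179, 178, 160, 130, 108, 86, 82, 90, 91, 83, 69, 73, 75, 70, 74]
193 [141, 141, 142, 148, 156, 162, 162, 160, 164, 158, 152, 150, 150, 152, 150, 149, 157, 179, 182, 157, 110, 82, 82, 79, 90, 91, 86, 75, 74, 75, 72, 73]
195 [146, 146, 144, 145, 145, 147, 142, 142, 143, 129, 103, 89, 91, 88, 93, 91, 98, 112, 124, 115, 93, 82, 82, 78, 85, 95, 90, 82, 69, 70, 73, 74]
199 [101, 99, 101, 98, 100, 99, 99, 102, 97, 91, 85, 76, 80, 74, 81, 76, 77, 89, 98, 100, 88, 76, 71, 67, 67, 76, 84, 80, 84, 85, 83, 79]
```

The pad is seated and no longer moves, and the cup advanced 4.6 mm. The cup-to-pad distance implies about 6.5 mm compression, so I'm closing a touch more.

Call:
send_rows(commands=[{"delta_pos": [0,0,0],"yaw": 0},{"delta_pos": [0,0,0],"yaw": 0},{"delta_pos": [0,0,0],"yaw": 0},{"delta_pos": [0,0,0],"yaw": 0}], grip=-0.01)

```text
t: 19.25
tcp_pos: [0.524, -0.086, 0.0294]
tool_rot: [-0.058, 0.998, 0.024, -0.002]
force: [0.0, 3.0, 0.7]
finger_gap: 0.507
```

```bash
python3 - <<'E'
from trk import *
s=manip.sense(); print(s["t"],s["force"],s["finger_gap"],s["tcp_pos"],s["tool_rot"])
im=manip.snapshot("scene"); cv2.imwrite("pics/scene12.png",im); report(im)
for r in(193,195,199): print(r,im[r,334:366,2].tolist())
w=manip.snapshot("wrist")
p=lambda im,y,x,h,w:cv2.resize(im[y:y+h,x:x+w],(400,300),interpolation=cv2.INTER_CUBIC)
cv2.imwrite("pics/m12.png",np.hstack([p(w,0,0,400,640),p(im,165,290,75,100)]))
E
```

```text
19.25 [0.01413465 3.04482273 0.67383931] 0.5072879478897397 [ 0.5239649  -0.08596046  0.02938665] [-0.0577294   0.99803151  0.02441206 -0.00211555]
pad shift mm 10.25 dy px 0.625 score 0.8
cup shift mm 37.13 dy px -0.5 score 0.917
box shift mm 0.35 dy px 0.0 score 0.95
193 [140, 140, 142, 148, 156, 161, 163, 161, 162, 160, 150, 149, 150, 153, 150, 150, 157, 177, 180, 160, 109, 80, 77, 77, 93, 95, 84, 76, 76, 74, 75, 76]
195 [144, 146, 144, 146, 145, 145, 143, 141, 144, 136, 113, 89, 94, 90, 91, 91, 92, 109, 123, 112, 92, 81, 82, 76, 82, 92, 89, 77, 70, 74, 75, 72]
199 [104, 102, 103, 97, 98, 97, 97, 99, 97, 96, 81, 76, 77, 76, 76, 75, 77, 81, 98, 100, 89, 82, 70, 70, 65, 82, 84, 85, 83, 81, 82, 81]
```

View pics/m12.png

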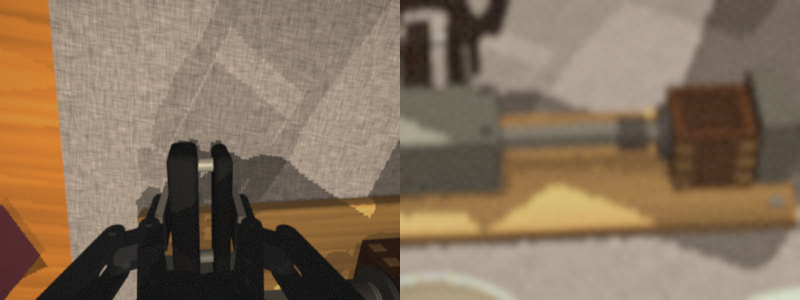

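The picture shows the pad flat against the box, the box against the jaw, a short spring gap between cup and pad, and the fingers on the trigger and handle only. Compression is about 7.5 mm and steady, so I'm handing in.

```bash
python3 -c "
from station import manip
print(manip.sign_off()); s=manip.sense(); print(s['t'],s['finger_gap'],s['force'],s['tcp_pos'])"
```

```text
the job is handed in; nothing more can be done
None
the job is handed in; nothing more can be done
```

The dark wooden salt box stands square on the board against the fixed jaw, released. I gave the trigger five squeezes, three near-full ones, one that just met the box and a partial last one. I handed in at about 19 s with the trigger still held.

- **Box position:** It stopped dead against the jaw when I pushed it home. The pictures showed it flush with the jaw, squared up and about 3 mm off the jaw's centre line (10 mm is allowed). It did not move measurably during the squeezing.
- **Spring compression:** I estimate 7 to 8 mm, taken from how far apart the spring cup and pad appear in the scene camera. That view resolves only about 2.8 mm per pixel, so treat it as good to roughly ±1.5 mm.
- **Grip:** Finger opening was steady at 0.507, with the fingers on the handle and trigger only. Nothing touched the rod or pad.

**Checks that failed or disagreed:**
- One height triangulation of the box from the coarse top view gave 33 mm instead of 50 mm. I discarded it, because the wrist view showed the right 56 mm width at 50 mm height.
- Template matching on the pad disagreed with the cup once the box's surroundings changed, so I used edge positions instead.
- The wrist force showed only about 3 N net, because the handle takes up the trigger's push. It could not confirm the clamping force.
- The tool tilted about 0.05 rad under the squeezing load.
- I did not check the crockery again after the squeezes. No move went near it.

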